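# Count to the third gap and push the spice tin in

### The job

Run a fingertip along the rack's top rail from the end with the red post, touching the brass studs of the first, second and third gaps one after the other, never two at once, and go no further along the studs than the third. Then push the blue tin along the platform, without lifting it or tipping it over, fully home into that third gap from the red post, and move clear. Leave the loose jar, the lazy Susan and the upturned bowl where they are.

Things in the scene. Friction and masses are not known exactly. Their poses are not given: they have to be found in the camera images.
- rack: Pale-wood divider rack, fixed. Origin under its middle, on the platform; +x from its open front to its back wall, +y left along it. 7 dividers 10 mm thick, 44 mm high, at y = -180..180 mm, make 6 gaps 50 mm wide (centres y = 150, 90, 30, -30, -90, -150), floor = bare platform. Divider noses at x = -34 mm, back wall face at x = 24 mm: gaps 58 mm deep.
- rail_mid (a point): Middle of the top face of the rack's fixed white rail, which runs over all the gaps along the rack's y: 370 mm long, 14 mm wide, 8 mm thick. The point is 64 mm above the platform, at x = -5 mm, y = 0 in the rack's frame.
- red_end: Red plastic end post, 24 mm diameter, 56 mm high, fixed at one end of the rack (200 mm from the rack's middle along the rack's y, at either its left or its right end; a like black post stands at the other end). Gaps are counted from this red post. Origin: centre of its foot.
- tin: Blue rectangular tin with a steel lid, loose on the platform in front of the rack, 66 mm long (its x), 42 mm wide (its y), 38 mm high, 0.13 to 0.25 kg. Origin: centre of its underside. Fully home against the back wall, its centre is at x = -9 mm in the rack's frame and it stands 8 mm out of the front of the dividers.
- jar: Bystander: loose amber glass jar with a silver cap, 40 mm diameter, 73 mm high. Origin: centre of its underside.
- bowl: Bystander: upturned red plastic bowl, 130 mm across, 60 mm high, loose on the right of the rack. Origin: centre of its foot, which is uppermost; its own z points down.
- susan_jar (a point): Bystander: one of six small glass jars (40 mm diameter, tops 94 mm above the platform) fixed on a black lazy Susan of 115 mm radius that turns freely. The point lies 61 mm above the platform inside that jar, 78 mm from the turntable's axis.
- stud_1: Brass stud on the rail over the middle of the gap at rack y = 150 mm (numbered 1 to 6 along the rack from its left, +y, end, whichever end is red). A smooth hump 16 mm long along the rail, 12 mm wide, 4 mm proud of the rail. Origin: top of the hump, 68 mm above the platform when not pressed, at x = -5 mm in the rack's frame. Sprung: gives 5 mm downward under about 1 to 2.5 N and comes back.
- stud_2: Brass stud on the rail over the middle of the gap at rack y = 90 mm (numbered 1 to 6 along the rack from its left, +y, end, whichever end is red). A smooth hump 16 mm long along the rail, 12 mm wide, 4 mm proud of the rail. Origin: top of the hump, 68 mm above the platform when not pressed, at x = -5 mm in the rack's frame. Sprung: gives 5 mm downward under about 1 to 2.5 N and comes back.
- stud_3: Brass stud on the rail over the middle of the gap at rack y = 30 mm (numbered 1 to 6 along the rack from its left, +y, end, whichever end is red). A smooth hump 16 mm long along the rail, 12 mm wide, 4 mm proud of the rail. Origin: top of the hump, 68 mm above the platform when not pressed, at x = -5 mm in the rack's frame. Sprung: gives 5 mm downward under about 1 to 2.5 N and comes back.
- stud_4: Brass stud on the rail over the middle of the gap at rack y = -30 mm (numbered 1 to 6 along the rack from its left, +y, end, whichever end is red). A smooth hump 16 mm long along the rail, 12 mm wide, 4 mm proud of the rail. Origin: top of the hump, 68 mm above the platform when not pressed, at x = -5 mm in the rack's frame. Sprung: gives 5 mm downward under about 1 to 2.5 N and comes back.
- stud_5: Brass stud on the rail over the middle of the gap at rack y = -90 mm (numbered 1 to 6 along the rack from its left, +y, end, whichever end is red). A smooth hump 16 mm long along the rail, 12 mm wide, 4 mm proud of the rail. Origin: top of the hump, 68 mm above the platform when not pressed, at x = -5 mm in the rack's frame. Sprung: gives 5 mm downward under about 1 to 2.5 N and comes back.
- stud_6: Brass stud on the rail over the middle of the gap at rack y = -150 mm (numbered 1 to 6 along the rack from its left, +y, end, whichever end is red). A smooth hump 16 mm long along the rail, 12 mm wide, 4 mm proud of the rail. Origin: top of the hump, 68 mm above the platform when not pressed, at x = -5 mm in the rack's frame. Sprung: gives 5 mm downward under about 1 to 2.5 N and comes back.
There are look-alikes about, which are no part of the job. Several things look just like the tin: the one meant starts farthest to the robot's right. Several things look just like the red_end: the one meant starts nearest to the robot's base.

How it is judged (in metres and radians):
On the way, in this order (a step that is already met when the one before it is completed fails the run):
1. fingertip on the brass stud of the first gap from the red post (((y of red_end in the frame of rack above 0 m and contact force between the fingers and stud_1 above 0.2 N) or (y of red_end in the frame of rack below 0 m and contact force between the fingers and stud_6 above 0.2 N))), for 0.04 s.
2. fingertip on the brass stud of the second gap from the red post (((y of red_end in the frame of rack above 0 m and contact force between the fingers and stud_2 above 0.2 N) or (y of red_end in the frame of rack below 0 m and contact force between the fingers and stud_5 above 0.2 N))), for 0.04 s.
3. fingertip on the brass stud of the third gap from the red post (((y of red_end in the frame of rack above 0 m and contact force between the fingers and stud_3 above 0.2 N) or (y of red_end in the frame of rack below 0 m and contact force between the fingers and stud_4 above 0.2 N))), for 0.04 s.
4. tin pushed home in the third gap from the red post (((y of red_end in the frame of rack above 0 m and y of tin in the frame of rack between 0.02 and 0.04 m) or (y of red_end in the frame of rack below 0 m and y of tin in the frame of rack between -0.04 and -0.02 m)) and x of tin in the frame of rack above -0.014 m and angle between the x axis of tin and the x axis of rack, either way round below 0.14 rad and angle between tin's own z axis and vertical below 0.08 rad and height (world z) of tin below 0.005 m), for 0.2 s.
At the end, for the whole second after the job is handed in: The tin stands flat and at rest in the third gap from the red post: its centre within 10 mm of the gap's middle line, within 5 mm of fully home (rack x above -14 mm), aligned with the gap within 8 degrees; jar, bowl and lazy Susan within 20 mm of where they were (all of step 4 and linear speed of tin below 0.01 m/s and not (distance of any of jar, bowl, susan_jar from where it was at the start of the episode above 0.02 m)); the robot touches nothing.
It fails at once if the tin is lifted off the platform (height (world z) of tin above 0.012 m).
It fails at once if the tin is tipped (angle between tin's own z axis and vertical above 0.35 rad).
It fails at once if the finger touches a stud beyond the third from the red post ((y of red_end in the frame of rack above 0 m and (contact force between the fingers and stud_4 above 0.2 N or contact force between the fingers and stud_5 above 0.2 N or contact force between the fingers and stud_6 above 0.2 N)) or (y of red_end in the frame of rack below 0 m and (contact force between the fingers and stud_3 above 0.2 N or contact force between the fingers and stud_2 above 0.2 N or contact force between the fingers and stud_1 above 0.2 N))).
It fails at once if two neighbouring studs are touched at once ((contact force between the fingers and stud_1 above 0.2 N and contact force between the fingers and stud_2 above 0.2 N) or (contact force between the fingers and stud_2 above 0.2 N and contact force between the fingers and stud_3 above 0.2 N) or (contact force between the fingers and stud_3 above 0.2 N and contact force between the fingers and stud_4 above 0.2 N) or (contact force between the fingers and stud_4 above 0.2 N and contact force between the fingers and stud_5 above 0.2 N) or (contact force between the fingers and stud_5 above 0.2 N and contact force between the fingers and stud_6 above 0.2 N)).
It fails at once if the jar, the bowl or the lazy Susan is moved more than 20 mm (distance of any of jar, bowl, susan_jar from where it was at the start of the episode above 0.02 m).
It also fails if it takes over 72 s, if anything falls off the work surface, if the arm or the gripper's body presses on something with over 40 N, if the wrist force passes 120 N, or if a joint passes its speed limit or range.

### The arm

A 6-joint arm with a two-finger parallel gripper is mounted at the origin on the work surface. World frame = base frame: x ahead of the robot, y to its left, z up, the work surface at z = 0. Lengths are in mm, angles in rad, forces in N, time in s.
With the tool pointing down it reaches from about 350 to 775 mm from the base axis. Payload 7.3 kg.
Tool frame: the origin (TCP) lies at the very end of the fingers, on their centre line; the grasp point (between the pads) lies 19 mm behind it; z points along the fingers, y is the line along which they close (so a half turn about z gives the same grasp; the last joint's range is limited). The gripper opens to 92 mm and grips with 3 to 60 N. Pads are 19 mm wide; open, the fingers measure 130 mm over their backs; the gripper's body (75 mm by 190 mm) begins 47 mm behind the grasp point.
Start: joints at [-1.439, 0.342, 1.524, -0, 1.275, -0.146], TCP at [143.998, -504.885, 226.741] pointing down, gripper open.
Joint ranges: [-2.53, 2.53], [-0.77, 2.02], [0.04, 2.7], [-1, 4.14], [0.28, 2.66], [-3.11, 3.11]. Speed limits (rad/s): [2.57, 2.57, 3.14, 3.14, 3.14, 3.14].

### API

Orientations are given as [roll, pitch, yaw] about the fixed x, y, z axes, in that order (R = Rz(yaw) Ry(pitch) Rx(roll)).
In Python, from plant import get_obs, capture, close_job gives the robot as it stands. The module is installed in compiled form; this text tells all that it offers.
- The arm moves only by the shell command python3 -m handwheel 'ROWS'. ROWS is JSON, a list of rows, each a list of 3 entries, a list of its own where there are three numbers: the turn, a rotation vector about the tool's x, y, z in degrees, then the shift along the tool's x, y, z in m, then the opening, from 0 (shut) to 1 (fully open). A call has 1 to 12 rows; each row is the pose to reach, as a shift and turn from the pose commanded when the call began, along the tool's axes at that moment; what a row does not reach only later rows make up. A row lasts 1/10 s, in which the tool goes at most 50 mm and 8.59 degrees, less where a joint would pass 70% of its speed; a pose out of reach is approached as far as the arm can. A call with a gripper value outside its range is refused whole. The fingers move at their own pace and stop on an object; the grip force is fixed at half the most. Time passes only in rows, so rows that repeat a pose let the fingers close. It gives the time, the measured TCP pose, the force, the opening and the grip force at its end, in the units of the state.
- get_obs(): the state, without advancing time (a new reading comes with each control period).
- capture(name): name is "scene" or "top"; returns a dict with "image" (420x560x3 uint8, red, green, blue), "depth" (420x560 float32, mm along the optical axis (not along the pixel's ray), 0 where there is no reading), "fx", "fy", "cx", "cy" (pixels), "camera_from_world" (4x4, takes a point from world to camera coordinates). Camera axes: x right, y down, z forward; pixel columns grow to the right and rows downward; lengths in mm; the calibration is good to about 2 mm. A picture is of the moment at which its call begins.
- close_job(): hands the job in; it is judged then, once.
The state is a dict: "time": time; "joint_positions": joint angles; "dq": joint speeds; "tau": joint torques, N m; "tool_pos": TCP position; "tcp_rot": TCP orientation; "contact_force": force on the tool from outside, world axes, zero at the start; "moment": the same for the moment, N m; "grip_width": finger opening in mm; "finger_force": force on a finger pad.
Only numpy, scipy, OpenCV 4.12 (cv2) and the standard library are available. Lean on these libraries where they do the work, as an engineer would, in place of code of your own. Each camera call takes 0.05 s, during which the arm holds its last target. There are 200 camera calls.

## Working session

There is one attempt and no reset: what is moved stays moved. The work goes in short steps, Python scripts to look and compute and a shell command to move; the robot and the scene stay as the last step left them, time stands still between calls to the robot, and variables do not carry over. Pictures are saved under pics/ and viewed, at most 10 in all, crops included, and the job is handed in when it is done.

```bash
mkdir -p pics; python3 - <<'E'
from plant import *
import cv2,numpy as np
o=get_obs();print({k:np.round(v,3).tolist() for k,v in o.items()})
for n in("scene","top"):
    c=capture(n);np.savez(n+"0.npz",**c);cv2.imwrite(f"pics/{n}0.png",c["image"][:,:,::-1]);print(n,c["fx"],c["cx"],c["cy"],np.round(c["camera_from_world"],3).tolist())
E
```

```text
{'time': 0.0, 'joint_positions': [-1.439, 0.343, 1.525, -0.0, 1.275, -0.146], 'dq': [-0.0, 0.001, -0.001, -0.002, 0.0, -0.002], 'tau': [-0.001, -43.124, -24.422, 0.072, 0.056, -0.0], 'tool_pos': [143.956, -504.46, 226.045], 'tcp_rot': [-3.14, -0.0, 0.278], 'contact_force': [0.192, -0.252, 0.822], 'moment': [0.01, -0.008, 0.014], 'finger_force': 0.0, 'grip_width': 91.756}
scene 521.7132477105334 276.2552040459243 200.0827437822114 [[-0.645, 0.764, -0.015, 334.146], [0.425, 0.342, -0.838, -206.963], [-0.635, -0.547, -0.546, 1872.993], [0.0, 0.0, 0.0, 1.0]]
top 447.2636529330858 271.4820017538412 210.62004046082987 [[-0.017, -1.0, 0.012, 50.157], [-0.992, 0.015, -0.126, 587.462], [0.126, -0.014, -0.992, 1313.562], [0.0, 0.0, 0.0, 1.0]]
```

View pics/scene0.png

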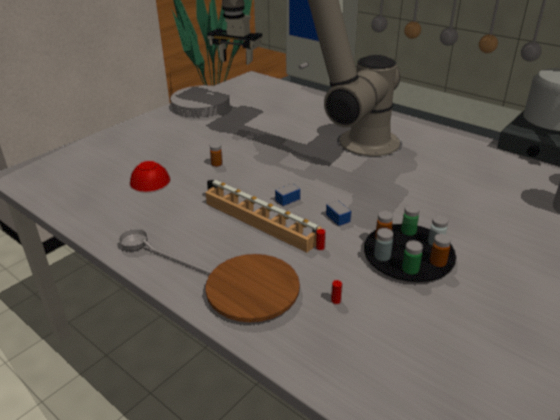

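View pics/top0.png

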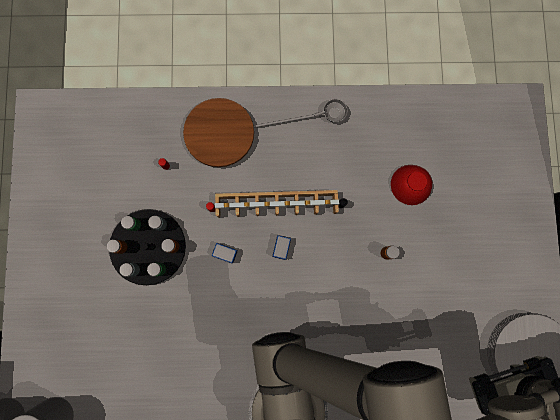

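Scene and top views: the rack runs at top (211..345, ~203). Red-post candidates are top (211,207), at the rack's left end and nearest the base, and top (163,163), farther away. Tin candidates are top (225,252) and top (283,247); the second is farthest right, so it is the one meant. Red is on the left, so I need studs 1, 2, 3 and the gap at y=+30. Next a close crop and measurements.

```bash
cat > h.py <<'E'
import cv2,numpy as np
def ray(c,u,v,z):
    M=np.array(c["camera_from_world"]);R=M[:3,:3];o=-R.T@M[:3,3]
    d=R.T@np.array([(u-c["cx"])/c["fx"],(v-c["cy"])/c["fy"],1.]);return o+d*(z-o[2])/d[2]
def blobs(m,amin=8):
    n,l,s,ce=cv2.connectedComponentsWithStats(m.astype(np.uint8)); return [(ce[i],s[i,4],l==i) for i in range(1,n) if s[i,4]>=amin]
def mask(c,lo,hi): return cv2.inRange(cv2.cvtColor(c["image"],cv2.COLOR_RGB2HSV),lo,hi)>0
E
python3 - <<'E'
from h import *
for n in("top","scene"):
    c=dict(np.load(n+"0.npz"));print(n)
    for nm,lo,hi,z in(("red",(0,200,90),(4,255,255),56),("blue",(100,120,40),(130,255,255),30),("white",(15,0,170),(40,60,255),64),("brass",(15,90,60),(30,255,255),66),("black",(0,0,0),(180,255,32),56)):
        for ce,a,_ in blobs(mask(c,lo,hi),4):
            if (n=="top" and 150<ce[0]<360 and 150<ce[1]<270)or(n=="scene" and 190<ce[0]<360 and 165<ce[1]<310): print(nm,ce.round(1),a,ray(c,*ce,z).round(0))
c=np.load("top0.npz")["image"][180:275,195:360,::-1]
cv2.imwrite("pics/crop.png",cv2.resize(c,None,fx=4.8,fy=4.8,interpolation=cv2.INTER_CUBIC))
E
```

```text
top
red [161.7 161.9] 41 [739. 369.  56.]
red [209.6 205.9] 43 [603. 225.  56.]
blue [278.6 250.9] 47 [467.  21.  30.]
blue [288.1 239.3] 13 [501.  -8.  30.]
blue [215.8 244.2] 5 [490. 210.  30.]
blue [223.5 245.5] 10 [486. 186.  30.]
blue [224.9 255.5] 47 [456. 182.  30.]
brass [273.  194.6] 502 [632.  36.  66.]
brass [287.  202.7] 22 [607.  -5.  66.]
brass [306.9 202. ] 21 [609. -64.  66.]
brass [327.  201.5] 20 [ 609. -124.   66.]
brass [226.  204.5] 20 [605. 175.  66.]
brass [246.1 203.8] 23 [606. 116.  66.]
brass [266.8 203.4] 20 [606.  55.  66.]
brass [335.7 208.4] 28 [ 588. -149.   66.]
brass [256.7 210.3] 22 [586.  85.  66.]
brass [276.7 209.8] 23 [587.  26.  66.]
brass [296.7 209.1] 27 [588. -33.  66.]
brass [316.5 208.7] 23 [588. -92.  66.]
brass [216.7 211.9] 28 [583. 203.  66.]
brass [236.7 211. ] 25 [585. 144.  66.]
black [243.5 155.5] 8 [755. 123.  56.]
black [311.5 195. ] 4 [631. -79.  56.]
black [233.  197.6] 5 [627. 155.  56.]
black [250.5 197. ] 8 [628. 103.  56.]
black [272. 196.] 5 [630.  39.  56.]
black [342.5 202.7] 67 [ 606. -172.   56.]
black [213.2 209.6] 10 
[... 205 characters left out ...]
79.  56.]
blue [287.3 197.1] 218 [502.  29.  30.]
blue [338.  216.4] 222 [491. 200.  30.]
white [216.4 181.6] 5 [ 608. -153.   64.]
white [229.4 187.4] 15 [ 608. -101.   64.]
white [244.9 194.2] 16 [606. -40.  64.]
white [261.  201.4] 20 [606.  20.  64.]
white [278. 209.] 19 [605.  80.  64.]
white [295.4 216.8] 22 [604. 140.  64.]
white [311.7 224. ] 15 [603. 193.  64.]
brass [222.5 183.6] 11 [ 607. -129.   66.]
brass [260.3 218.4] 1936 [670.  74.  66.]
brass [237.8 190.2] 13 [606. -69.  66.]
brass [253.5 197.5] 16 [606.  -8.  66.]
brass [270.1 204.6] 15 [604.  52.  66.]
brass [287.3 212.4] 18 [604. 112.  66.]
brass [305.7 220.4] 18 [603. 173.  66.]
black [209.7 183.9] 29 [ 621. -170.   56.]
```

View pics/crop.png

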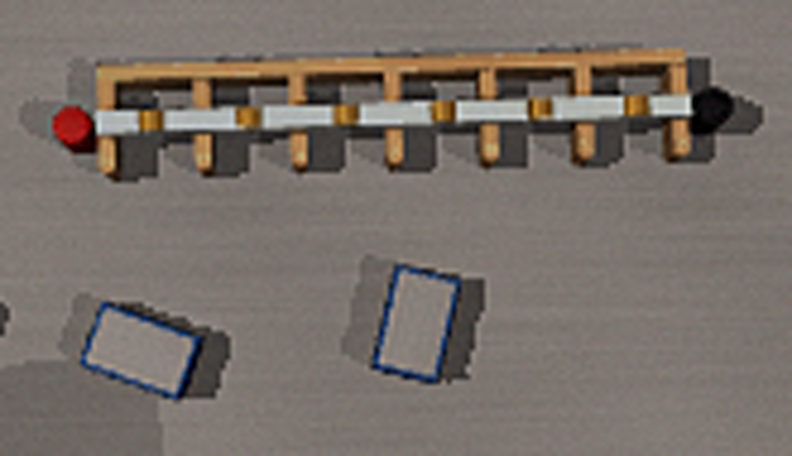

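The crop confirms both: the red post at crop (72,127) stands on the rack's left end, and the tin is the one at crop (418,323), corners (400,265), (462,280), (437,382), (375,367). Both views agree that stud 1 is at about (604,174) and stud 3 at about (605.5,53.5), with rack yaw about 0.015. The 60 mm spacing checks out. I'll move over the rail's red end now, fingers shut and turned 90° so they are narrow along the rail.

```bash
python3 -m handwheel '[[[0,0,-75],[0.634,-0.546,0],0],[[0,0,-75],[0.634,-0.546,0],0],[[0,0,-75],[0.634,-0.546,0],0],[[0,0,-75],[0.634,-0.546,0],0],[[0,0,-75],[0.634,-0.546,0],0],[[0,0,-75],[0.634,-0.546,0],0],[[0,0,-75],[0.634,-0.546,0],0],[[0,0,-75],[0.634,-0.546,0],0],[[0,0,-75],[0.634,-0.546,0],0],[[0,0,-75],[0.634,-0.546,0],0],[[0,0,-75],[0.634,-0.546,0],0],[[0,0,-75],[0.634,-0.546,0],0]]'
cat >> h.py <<'E'
def rel(x,y,z,yaw):
    from plant import get_obs
    o=get_obs();p=np.array(o["tool_pos"]);r=np.array(o["tcp_rot"])
    from scipy.spatial.transform import Rotation as Ro
    R=Ro.from_euler("xyz",r);T=Ro.from_euler("xyz",[np.pi,0,yaw])
    print("t",round(o["time"],2),"pos",p.round(1),"rpy",r.round(3),"F",np.round(o["contact_force"],1),"shift",(R.inv().apply(np.array([x,y,z])-p)/1000).round(4),"turn",np.degrees((R.inv()*T).as_rotvec()).round(1))
E
python3 -c "
from h import *
rel(604,196,110,1.586)
c=dict(np.load('top0.npz'))
P=[ray(c,195+(u+.5)/4.8-.5,180+(v+.5)/4.8-.5,38)[:2] for u,v in((400,265),(462,280),(437,382),(375,367))]
P=np.array(P);print(P.round(0),P.mean(0),np.linalg.norm(P-np.roll(P,1,0),axis=1),np.arctan2(*((P[0]+P[1]-P[2]-P[3])[::-1])))"
```

```text
time: 1.3
tool_pos: [474.5, -1.6, 226.6]
tcp_rot: [-3.141, 0.0, 1.587]
contact_force: [0.2, -0.8, 0.3]
grip_width: 1.7
finger_force: 0.0
t 1.3 pos [474.5  -1.6 226.6] rpy [-3.141  0.     1.587] F [ 0.2 -0.8  0.3] shift [0.1955 0.1328 0.1165] turn [-0.   0.   0.1]
[[515.  23.]
 [505. -16.]
 [442.   1.]
 [452.  39.]] [478.1546255   11.84415591] [65.28250304 39.79223479 65.2485194  39.54976763] -0.2602800083046531
```

```bash
python3 -m handwheel '[[[0,0,0],[0.05,0.034,0.02],0],[[0,0,0],[0.09,0.062,0.05],0],[[0,0,0],[0.13,0.09,0.08],0],[[0,0,0],[0.17,0.116,0.1],0],[[0,0,0],[0.1955,0.133,0.1165],0],[[0,0,0],[0.1955,0.133,0.1265],0],[[0,0,0],[0.1955,0.133,0.1365],0],[[0,0,0],[0.1955,0.133,0.1365],0]]'
python3 -c "
from h import *
rel(604,196,65,1.586)
from plant import *
c=capture('scene');cv2.imwrite('pics/a.png',cv2.resize(c['image'][120:260,190:370,::-1],None,fx=4,fy=4))"
```

```text
time: 2.1
tool_pos: [602.1, 193.3, 88.1]
tcp_rot: [-3.137, 0.001, 1.587]
contact_force: [-0.2, -0.9, 0.8]
grip_width: 0.5
finger_force: 0.0
t 2.1 pos [602.1 193.3  88.1] rpy [-3.137e+00  1.000e-03  1.587e+00] F [-0.2 -0.9  0.8] shift [0.0027 0.002  0.0231] turn [-0.3  0.1  0.1]
```

View pics/a.png

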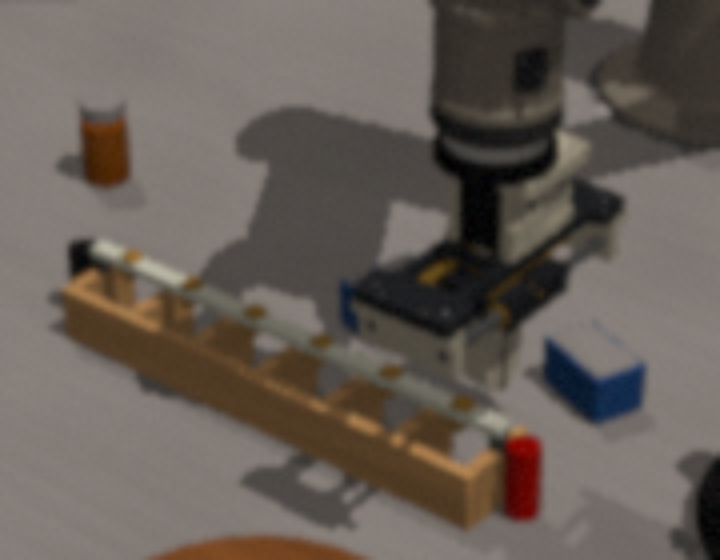

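The picture shows the fingertip at crop (490,385), just above the rail's red end before stud 1 (crop 462,404), as planned. Next I lower beside the stud.

```bash
python3 -m handwheel '[[[0,0,0],[0,0,0.008],0],[[0,0,0],[0,0,0.014],0],[[0,0,0],[0,0,0.018],0],[[0,0,0],[0,0,0.018],0],[[0,0,0],[0,0,0.018],0],[[0,0,0],[0,0,0.018],0]]'
python3 -c "
from h import *
rel(604,196,65.5,1.586)"
```

```text
time: 2.75
tool_pos: [603.9, 193.9, 72.5]
tcp_rot: [3.141, -0.0, 1.587]
contact_force: [0.1, -0.4, -0.5]
grip_width: 0.6
finger_force: 0.0
t 2.75 pos [603.9 193.9  72.5] rpy [ 3.141 -0.     1.587] F [ 0.1 -0.4 -0.5] shift [0.0021 0.0001 0.007 ] turn [ 0. -0.  0.]
```

```bash
python3 -m handwheel '[[[0,0,0],[0,0,0.004],0],[[0,0,0],[0,0,0.007],0],[[0,0,0],[0,0,0.007],0],[[0,0,0],[-0.004,0,0.007],0],[[0,0,0],[-0.008,0,0.007],0],[[0,0,0],[-0.012,0,0.007],0],[[0,0,0],[-0.016,0,0.007],0],[[0,0,0],[-0.02,0,0.007],0],[[0,0,0],[-0.02,0,0.007],0],[[0,0,0],[-0.02,0,0.007],0]]'
python3 -c "
from h import *
rel(604,52,65,1.586)"
```

```text
time: 3.75
tool_pos: [604.1, 173.3, 65.3]
tcp_rot: [3.141, 0.001, 1.586]
contact_force: [0.6, -1.3, 1.8]
grip_width: 0.3
finger_force: 0.8
t 3.75 pos [604.1 173.3  65.3] rpy [3.141e+00 1.000e-03 1.586e+00] F [ 0.6 -1.3  1.8] shift [-0.1213 -0.002   0.0003] turn [0. 0. 0.]
```

```bash
python3 -m handwheel '[[[0,0,0],[-0.008,0,0.0005],0],[[0,0,0],[-0.016,0,0.0005],0],[[0,0,0],[-0.024,0,0.0005],0],[[0,0,0],[-0.032,0,0.0005],0],[[0,0,0],[-0.04,0,0.0005],0],[[0,0,0],[-0.046,0,0.0005],0],[[0,0,0],[-0.052,0,0.0005],0],[[0,0,0],[-0.056,0,0.0005],0],[[0,0,0],[-0.06,0,0.0005],0],[[0,0,0],[-0.06,0,0.0005],0],[[0,0,0],[-0.06,0,0.0005],0]]'
python3 -m handwheel '[[[0,0,0],[-0.008,0,0],0],[[0,0,0],[-0.016,0,0],0],[[0,0,0],[-0.024,0,0],0],[[0,0,0],[-0.032,0,0],0],[[0,0,0],[-0.04,0,0],0],[[0,0,0],[-0.046,0,0],0],[[0,0,0],[-0.052,0,0],0],[[0,0,0],[-0.056,0,0],0],[[0,0,0],[-0.06,0,0],0],[[0,0,0],[-0.06,0,0],0],[[0,0,0],[-0.06,0,0],0]]'
```

```text
time: 4.85
tool_pos: [605.1, 113.5, 64.8]
tcp_rot: [3.141, 0.001, 1.587]
contact_force: [0.0, -1.1, 2.1]
grip_width: 0.2
finger_force: 0.9
time: 5.95
tool_pos: [606.1, 53.5, 64.8]
tcp_rot: [3.141, 0.001, 1.587]
contact_force: [0.2, -1.7, 1.9]
grip_width: 0.6
finger_force: 0.9
```

All three studs were touched in order, each with about 2 N of force. Next I lift, open the fingers and go over the tin.

```bash
python3 -m handwheel '[[[0,0,0],[0,0,-0.04],0],[[0,0,0],[0,0,-0.08],0],[[0,0,-8],[0,-0.02,-0.08],1],[[0,0,-16],[-0.01,-0.05,-0.08],1],[[0,0,-24],[-0.02,-0.09,-0.08],1],[[0,0,-32],[-0.04,-0.127,-0.08],1],[[0,0,-40],[-0.04,-0.127,-0.08],1],[[0,0,-48],[-0.04,-0.127,-0.08],1],[[0,0,-56],[-0.04,-0.127,-0.07],1],[[0,0,-64],[-0.04,-0.127,-0.06],1],[[0,0,-72],[-0.04,-0.127,-0.05],1],[[0,0,-74],[-0.04,-0.127,-0.05],1]]'
python3 -m handwheel '[[[0,0,0],[0,0,0],1],[[0,0,0],[0,0,0],1]]'
python3 -c "
from h import *
rel(478,12,8,2.88)
from plant import *
c=capture('top');np.savez('top1.npz',**c);cv2.imwrite('pics/b.png',cv2.resize(c['image'][170:290,190:360,::-1],None,fx=4.5,fy=4.5))
c=capture('scene');np.savez('scene1.npz',**c);cv2.imwrite('pics/b2.png',cv2.resize(c['image'][120:260,190:370,::-1],None,fx=4,fy=4))"
```

```text
time: 7.15
tool_pos: [478.5, 12.2, 113.3]
tcp_rot: [-3.141, -0.003, 2.883]
contact_force: [0.5, 0.0, -0.3]
grip_width: 75.9
finger_force: 0.0
time: 7.35
tool_pos: [479.6, 12.0, 114.7]
tcp_rot: [-3.141, 0.0, 2.877]
contact_force: [-0.2, 0.5, -0.8]
grip_width: 90.2
finger_force: 0.0
t 7.35 pos [479.6  12.  114.7] rpy [-3.141  0.     2.877] F [-0.2  0.5 -0.8] shift [ 0.0015 -0.0004  0.1067] turn [-0.   0.  -0.2]
```

View pics/b2.png

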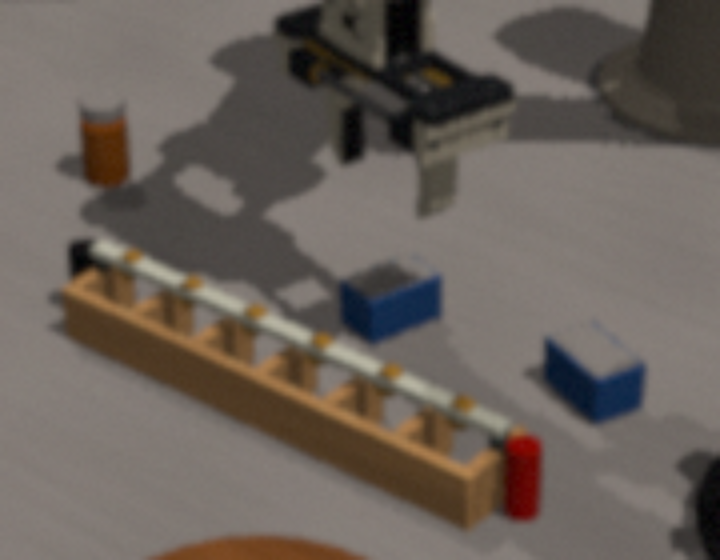

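The view shows the open fingers at crop (350,160) and (432,212), straddling the tin at crop (390,290), which hasn't moved. I descend, then close.

```bash
python3 -m handwheel '[[[0,0,0],[0.001,0,0.03],1],[[0,0,0],[0.001,0,0.06],1],[[0,0,0],[0.001,0,0.08],1],[[0,0,0],[0.001,0,0.095],1],[[0,0,0],[0.001,0,0.104],1],[[0,0,0],[0.001,0,0.106],1],[[0,0,0],[0.001,0,0.106],1],[[0,0,0],[0.001,0,0.106],0.45],[[0,0,0],[0.001,0,0.106],0.45],[[0,0,0],[0.001,0,0.106],0.45],[[0,0,0],[0.001,0,0.106],0.45],[[0,0,0],[0.001,0,0.106],0.45]]'
python3 -c "
from h import *
rel(556,53,8,3.157)"
```

```text
time: 8.65
tool_pos: [478.7, 12.2, 8.9]
tcp_rot: [-3.142, 0.0, 2.878]
contact_force: [-0.1, -0.3, 0.2]
grip_width: 56.4
finger_force: 0.0
t 8.65 pos [478.7  12.2   8.9] rpy [-3.142  0.     2.878] F [-0.1 -0.3  0.2] shift [-0.064   0.0596  0.0009] turn [ -0.   0. -16.]
```

```bash
python3 -m handwheel '[[[0,0,0],[0,0,0],0.44],[[0,0,0],[0,0,0],0.44],[[0,0,0],[0,0,0],0.44],[[0,0,0],[0,0,0],0.44],[[0,0,0],[0,0,0],0.44],[[0,0,0],[0,0,0],0.44]]'
python3 -c "
from h import *
rel(515,53.2,8,3.157)"
```

```text
time: 9.25
tool_pos: [478.6, 12.1, 8.7]
tcp_rot: [-3.141, -0.0, 2.878]
contact_force: [-0.4, 0.2, 1.9]
grip_width: 42.0
finger_force: 30.0
t 9.25 pos [478.6  12.1   8.7] rpy [-3.141 -0.     2.878] F [-0.4  0.2  1.9] shift [-0.0245  0.0491  0.0007] turn [ -0.  -0. -16.]
```

The tin is held at 42 mm between the pads. I slide and turn it along the platform at constant height, to just before the gap.

```bash
python3 -m handwheel '[[[0,0,-2],[-0.003,0.006,0],0.44],[[0,0,-4],[-0.006,0.012,0],0.44],[[0,0,-6],[-0.009,0.018,0],0.44],[[0,0,-8],[-0.012,0.024,0],0.44],[[0,0,-10],[-0.015,0.03,0],0.44],[[0,0,-12],[-0.018,0.036,0],0.44],[[0,0,-14],[-0.021,0.042,0],0.44],[[0,0,-16],[-0.0235,0.047,0],0.44],[[0,0,-16],[-0.0245,0.049,0],0.44],[[0,0,-16],[-0.0245,0.049,0],0.44],[[0,0,-16],[-0.0245,0.049,0],0.44]]'
python3 -c "
from h import *
rel(556,53.2,8,3.157)
from plant import *
c=capture('scene');np.savez('scene1.npz',**c);cv2.imwrite('pics/c2.png',cv2.resize(c['image'][120:260,190:370,::-1],None,fx=4,fy=4))"
```

```text
time: 10.35
tool_pos: [515.4, 53.3, 8.7]
tcp_rot: [3.141, 0.001, -3.126]
contact_force: [1.7, 0.2, 1.1]
grip_width: 41.8
finger_force: 30.0
t 10.35 pos [515.4  53.3   8.7] rpy [ 3.141e+00  1.000e-03 -3.126e+00] F [1.7 0.2 1.1] shift [-0.0406 -0.0007  0.0008] turn [0.  0.1 0. ]
```

View pics/c2.png

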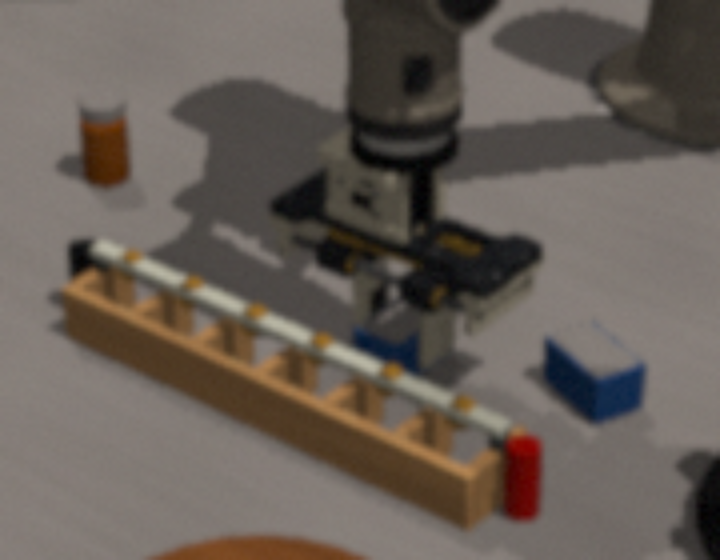

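```bash
python3 -c "
from h import *
c=dict(np.load('scene1.npz'));M=c['camera_from_world']
for P in((548,32,38),(548,74,38),(548,32,0),(548,74,0),(605.5,53.5,68),(577,53.5,0),(577,78,44),(577,28,44)):
    q=M[:3,:3]@np.array(P)+M[:3,3];u=q[:2]/q[2]*c['fx']+[c['cx'],c['cy']];print(P,((u-[190,120])*4).round(0))"
```

```text
(548, 32, 38) [352. 328.]
(548, 74, 38) [398. 348.]
(548, 32, 0) [352. 372.]
(548, 74, 0) [398. 393.]
(605.5, 53.5, 68) [321. 338.]
(577, 53.5, 0) [349. 400.]
(577, 78, 44) [376. 361.]
(577, 28, 44) [321. 336.]
```

The tin's front face is at crop (355..418, 325..370), which matches the projection, so it is lined up with gap 3. I slide it a little way in, then open and back off.

```bash
python3 -m handwheel '[[[0,0,0],[-0.005,0,0],0.44],[[0,0,0],[-0.01,0,0],0.44],[[0,0,0],[-0.015,0,0],0.44],[[0,0,0],[-0.02,0,0],0.44],[[0,0,0],[-0.025,0,0],0.44],[[0,0,0],[-0.03,0,0],0.44],[[0,0,0],[-0.035,0,0],0.44],[[0,0,0],[-0.04,0,0],0.44],[[0,0,0],[-0.04,0,0],0.44],[[0,0,0],[-0.04,0,0],0.44]]'
python3 -m handwheel '[[[0,0,0],[0,0,0],0.7],[[0,0,0],[0,0,0],0.7],[[0,0,0],[0,0,0],0.7],[[0,0,0],[0,0,0],0.7],[[0,0,0],[0.03,0,0],0.7],[[0,0,0],[0.06,0,0],0.7],[[0,0,0],[0.08,0,0],0],[[0,0,0],[0.08,0,0],0],[[0,0,0],[0.08,0,0],0],[[0,0,0],[0.08,0,0],0],[[0,0,0],[0.08,0,0],0],[[0,0,0],[0.08,0,0],0]]'
python3 -c "
from h import *
from plant import *
rel(550,53.2,8,3.157)
c=capture('top');np.savez('top2.npz',**c);cv2.imwrite('pics/d.png',cv2.resize(c['image'][180:275,195:360,::-1],None,fx=4.8,fy=4.8))"
```

```text
time: 11.4
tool_pos: [556.1, 53.7, 8.8]
tcp_rot: [-3.141, 0.002, -3.126]
contact_force: [1.8, 0.4, 1.4]
grip_width: 41.9
finger_force: 30.0
time: 12.6
tool_pos: [475.7, 52.4, 8.6]
tcp_rot: [-3.141, 0.0, -3.126]
contact_force: [-0.1, -0.1, 0.0]
grip_width: 20.9
finger_force: 0.0
t 12.6 pos [475.7  52.4   8.6] rpy [-3.141  0.    -3.126] F [-0.1 -0.1  0. ] shift [-0.0743 -0.0004  0.0007] turn [-0.  0.  0.]
```

View pics/d.png

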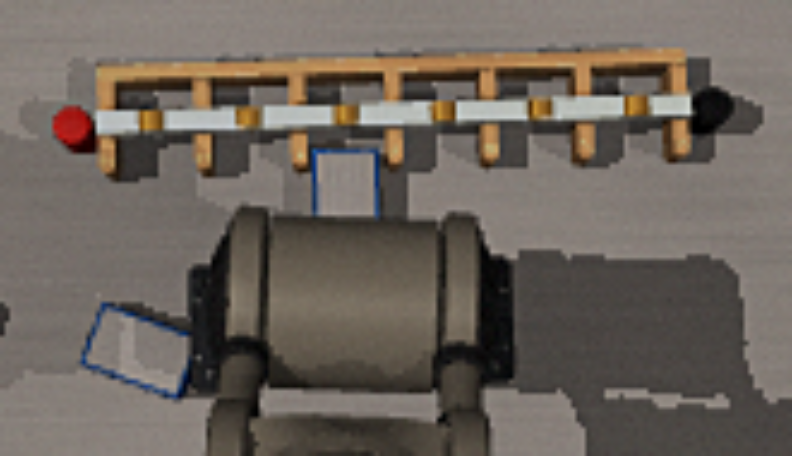

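The picture shows the tin's front, crop (312..378,150), between the dividers at 300 and 395 and parallel to them. I finish with the shut fingers pushing from behind.

```bash
python3 -m handwheel '[[[0,0,0],[0,0,0],0],[[0,0,0],[0,0,0],0],[[0,0,0],[0,0,0],0],[[0,0,0],[-0.01,0,0],0],[[0,0,0],[-0.02,0,0],0],[[0,0,0],[-0.028,0,0],0],[[0,0,0],[-0.034,0,0],0],[[0,0,0],[-0.04,0,0],0],[[0,0,0],[-0.046,0,0],0],[[0,0,0],[-0.052,0,0],0],[[0,0,0],[-0.058,0,0],0],[[0,0,0],[-0.064,0,0],0]]'
python3 -m handwheel '[[[0,0,0],[-0.004,0,0],0],[[0,0,0],[-0.008,0,0],0],[[0,0,0],[-0.011,0,0],0],[[0,0,0],[-0.014,0,0],0],[[0,0,0],[-0.016,0,0],0],[[0,0,0],[-0.016,0,0],0]]'
```

```text
time: 13.85
tool_pos: [539.5, 53.5, 8.6]
tcp_rot: [-3.141, -0.0, -3.126]
contact_force: [-0.7, 0.6, -0.0]
grip_width: 0.6
finger_force: 0.3
time: 14.45
tool_pos: [555.4, 53.7, 8.7]
tcp_rot: [-3.141, 0.001, -3.126]
contact_force: [-1.6, 0.5, -0.8]
grip_width: 0.4
finger_force: 0.0
```

```bash
python3 -m handwheel '[[[0,0,0],[-0.001,0,0],0],[[0,0,0],[-0.002,0,0],0],[[0,0,0],[-0.003,0,0],0],[[0,0,0],[-0.004,0,0],0],[[0,0,0],[-0.004,0,0],0]]'
python3 -m handwheel '[[[0,0,0],[-0.001,0,0],0],[[0,0,0],[-0.002,0,0],0],[[0,0,0],[-0.002,0,0],0]]'
```

```text
time: 14.95
tool_pos: [558.7, 53.8, 8.7]
tcp_rot: [-3.142, -0.001, -3.126]
contact_force: [-2.0, 0.6, 0.9]
grip_width: 0.5
finger_force: 1.1
time: 15.25
tool_pos: [558.7, 53.8, 8.5]
tcp_rot: [-3.142, -0.005, -3.125]
contact_force: [-8.1, -1.8, 6.7]
grip_width: 0.6
finger_force: 4.5
```

The force rises and the motion stops at x=558.7, where 559 was expected for fully home. I back off and check.

```bash
python3 -m handwheel '[[[0,0,0],[0.01,0,0],0],[[0,0,0],[0.03,0,0],0],[[0,0,0],[0.06,0,0],0],[[0,0,0],[0.1,0,0],0],[[0,0,0],[0.1,0,-0.04],0],[[0,0,0],[0.12,0,-0.08],0],[[0,0,0],[0.14,0,-0.12],0],[[0,0,0],[0.14,0,-0.15],0],[[0,0,0],[0.14,0,-0.15],0],[[0,0,0],[0.14,0,-0.15],0]]'
python3 -c "
from h import *
from plant import *
c=capture('top');cv2.imwrite('pics/e.png',cv2.resize(c['image'][180:275,195:360,::-1],None,fx=4.8,fy=4.8))
s=capture('scene');o=dict(np.load('scene0.npz'));d=np.abs(s['image'].astype(int)-o['image']).max(2)>40
print('jar',d[140:168,205:226].sum(),'bowl',d[158:192,125:172].sum(),'susan',d[200:280,360:460].sum())"
```

```text
time: 16.25
tool_pos: [421.5, 51.6, 159.2]
tcp_rot: [-3.141, 0.003, -3.126]
contact_force: [0.4, 0.1, -1.0]
grip_width: 1.0
finger_force: 0.0
jar 0 bowl 0 susan 0
```

View pics/e.png

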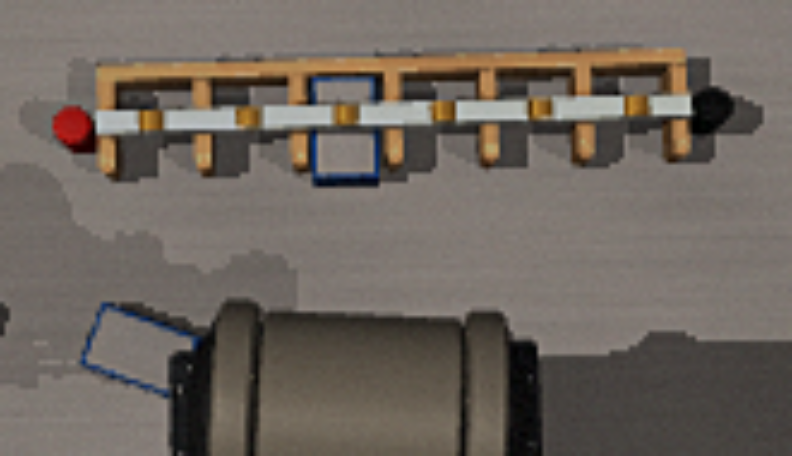

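The tin, crop (312..378, 75..183), sits square in the third gap against the back wall. The bystanders show no change between the pictures and the arm is clear, so I hand in.

```bash
python3 -c "
from plant import *
print(close_job())"
```

```text
the job is handed in; nothing more can be done
None
```

I touched studs 1, 2 and 3 in order, slid the blue tin home into the third gap from the red post, and handed the job in at about 16 s with the arm clear and the jar, bowl and lazy Susan unmoved; the hand-in returned no verdict, and the fingers held the tin by its sides along the platform to square it up before the final push from behind.

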